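# Swap the bottle carrier on the hanging stand and lock it in

### The arm

A 6-joint arm with a two-finger parallel gripper is mounted at the origin on a cart in front of the work surface, level with it; the furniture and walls round the work are solid. World frame = base frame: x ahead of the robot, y to its left, z up, the work surface at z = 0. Lengths are in m, angles in rad, forces in N, time in s.
With the tool pointing down it reaches from about 0.275 to 0.875 m from the base axis. Payload 12.5 kg.
Tool frame: the origin (TCP) lies on the centre line of the jaws, within the pads' length; the fingertips stand r.finger_overhang ahead of it and the grasp point (between the pads) lies 3 mm ahead of it (r.finger_overhang is the distance from the TCP to the fingertips, in m); z points along the fingers, y is the direction in which the jaws open and shut (so a half turn about z gives the same grasp; the last joint's range is limited). The gripper opens to 85 mm and grips with 20 to 120 N. Pads are 22 mm wide; open, the fingers measure 114 mm over their backs; the gripper's body (76 mm by 85 mm) begins 54 mm behind the grasp point. The pads swing forward as they close: fully open they stand 13 mm farther back than shut.
Start: joints at [1.043, 0.351, 1.652, -0, 1.139, -0.085], TCP at [0.236, 0.497, 0.253] pointing down, gripper open.
Joint ranges: [-2.75, 2.75], [-0.79, 2.1], [0.01, 2.65], [-1.57, 4.71], [0.07, 3.14], [-2.87, 2.87]. Speed limits (rad/s): [2.22, 2.22, 2.79, 3.14, 3.14, 3.14].

### API

Orientations are given as a unit quaternion [x, y, z, w].
In Python, from cell import r, optics gives the robot as it stands. The module is installed in compiled form; this text tells all that it offers. Calls block until the motion is done:
- r.move_to(position, orientation): joint-space move of the TCP to a pose.
- r.move_linear(position, rot=None, vel=0.15): straight line of the TCP; rot=None keeps the orientation; vel is the mean speed in m/s.
- r.set_joints(angles): joint-space move.
- r.set_gripper(opening, squeeze=None): opening from 0.0 (shut) to 1.0 (fully open); squeeze is the grip in N (None keeps the last); returns when the fingers have stopped.
- r.sleep(seconds).
- r.inverse_kinematics(position, orientation): joint angles nearest the present ones, or None.
- optics.get_image(name): name is "scene" or "side" or "wrist"; returns a dict with "pixels" (480x640x3 uint8, red, green, blue), "depth" (480x640 float32, m along the optical axis (not along the pixel's ray), 0 where there is no reading), "fx", "fy", "cx", "cy" (pixels), "camera_from_world" (4x4, takes a point from world to camera coordinates); the wrist camera has in their place "mount" (4x4, takes a point from camera to tool coordinates, whose origin is the TCP and whose axes are the flange's). Camera axes: x right, y down, z forward; pixel columns grow to the right and rows downward; lengths in m; the calibration is good to about 2 mm. A picture is of the moment at which its call begins: read the wrist's pose just before it.
A pose or a line that the arm cannot do raises r.PlanningError and nothing moves.
- r.hand_in(): hands the job in, once; it reports no verdict.
Readings, each from a call of its own:
- r.current_t(): time.
- r.current_q(): joint angles.
- r.current_qvel(): joint speeds.
- r.current_effort(): joint torques, N m.
- r.current_tool_pos(): TCP position.
- r.current_ee_rot(): TCP orientation.
- r.current_contact_force(): force on the tool from outside, world axes, zero at the start.
- r.current_torque(): the same for the moment, N m.
- r.current_opening(): opening from 0.0 (shut) to 1.0 (fully open).
Only numpy, scipy, OpenCV 4.12 (cv2) and the standard library are available. Lean on these libraries where they do the work, as an engineer would, in place of code of your own. Each camera call takes 0.05 s, during which the arm holds its last target. There are 200 camera calls.

### The job

Change over the sample bottle on the hanging stand. First swing the stand's red keeper well aside to the left (about a quarter turn), then unhook the black-handled carrier with the amber bottle and set it down gently in the middle of the round cork mat; after that hang the blue-handled carrier with the white bottle by its handle on the stand's two hooks, and finally swing the keeper back over its handle. Keep the bottles in their carriers, carry them upright, and leave the small tin, the hex keys and the cutters where they are.

Things in the scene. Friction and masses are not known exactly. Their poses are not given: they have to be found in the camera images.
- stand: Hanging stand, fixed, turned up to 0.25 rad. Origin on the worktop below the hook seats; z up, x from hook tips back to the post, y left. Base 140 x 120 x 10 mm (x -55 to 85). Post at x = 70 with a dark cross plate (x 62 to 78, 100 wide, top z = 236); from it two prongs of 8 mm wire at y = +-38 run to -x: level at z = 230, V seat at x = 0, tips at x = -18 with tops at z = 239 mm.
- hook_seat (a point): Midway between the two seats, where the axis of a hung carrier's bar rests: 225 mm above the worktop. Axes as the stand. The bail's uprights pass outside the prongs, the grip block between them. Carriers go in and out over the tips, on the -x side, with the bar axis above z = 250 mm (bottle top is then still below the prongs up to about z = 275 mm).
- keeper (a joint): Red turnbutton, vertical pivot at stand x = 70 mm, y = 0, on the cross plate. 0 rad = closed on its stop, pointing along stand -x over the middle of the bar (grip cannot be lifted out); grows to 1.6 as its free end swings to stand +y (left seen from the robot). Friction 0.04 N m, stays where left. Starts 0 to 0.15. Bar 85 mm from pivot, 22 wide, 6 thick, underside z = 241 mm.
- keeper_knob (a point): In the keeper's upright black knob, on its axis: 270 mm above the worktop, 55 mm from the pivot. The knob is 16 mm in diameter from 11 mm above to 11 mm below this point, with a 12 mm neck below that down to the red bar (top z = 247 mm).
- carrier_old: Steel bottle carrier with BLACK grip; hangs on the stand at the start, underside 35 mm above the worktop, axes as the stand's. Origin: centre of the underside, z up. Base plate 90 x 90 x 4 mm, open square cup (66 mm, rim at z = 46 mm) holding one bottle, rigid wire bail (8 mm) with uprights at y = +-60 mm. About 0.4 kg with bottle.
- carrier_old_grip (a point): Centre of the black grip block of carrier_old, 190 mm above its underside. The block is 12 mm thick (carrier x), 40 long (y), 20 high (z), on the middle of the bail's bar: 10 mm round, horizontal along carrier y, 120 mm overall. The carrier balances below it.
- carrier_new: Steel bottle carrier with BLUE grip, same as carrier_old; stands on the worktop at the start, turned up to 0.6 rad. Origin: centre of the underside, z up. Base plate 90 x 90 x 4 mm, open square cup (66 mm, rim at z = 46 mm) holding one bottle, rigid wire bail (8 mm) with uprights at y = +-60 mm. About 0.4 kg with bottle.
- carrier_new_grip (a point): Centre of the blue grip block of carrier_new, 190 mm above its underside. The block is 12 mm thick (carrier x), 40 long (y), 20 high (z), on the middle of the bail's bar: 10 mm round, horizontal along carrier y, 120 mm overall. The carrier balances below it.
- bottle_old: Amber bottle with black cap, 56 mm diameter, 118 mm tall, loose in the cup of carrier_old. Origin: centre of its underside, 4 mm above the carrier's underside.
- bottle_new: White bottle with white cap, 56 mm diameter, 118 mm tall, loose in the cup of carrier_new. Origin: centre of its underside, 4 mm above the carrier's underside.
- mat: Round cork mat, 130 mm diameter, 3 mm thick, fixed on the worktop. Origin: centre of its underside.
- fuse_tin: Bystander: small tin with green lid, 40 x 56 x 22 mm. Origin: centre of its underside.
- hex_keys: Bystander: red hex key set, 86 x 22 x 23 mm. Origin: centre of its underside.
- cutters: Bystander: side cutters with blue handles, 136 x 55 x 12 mm, flat on the worktop at the right. Origin: centre of its underside.
There are look-alikes about, which are no part of the job. There is more than one size of the bottle_new; the one meant has the size given above.

How it is judged:
On the way, in this order (a step that is already met when the one before it is completed fails the run):
1. the keeper is swung aside (over 1.0 rad) (value of joint keeper above 1 rad), for 0.1 s.
2. the black-handled carrier with its bottle stands on the cork mat, let go (horizontal distance between carrier_old and mat below 0.03 m and z of carrier_old in the frame of mat between -0.001 and 0.007 m and angle between carrier_old's own z axis and vertical below 0.06 rad and horizontal distance between bottle_old and carrier_old below 0.012 m and z of bottle_old in the frame of carrier_old below 0.014 m and linear speed of carrier_old below 0.03 m/s and contact force between the fingers and carrier_old below 0.1 N), for 0.2 s.
3. the blue-handled carrier with its bottle hangs in both hooks, let go, the keeper still open (x of carrier_new_grip in the frame of hook_seat between -0.01 and 0.01 m and y of carrier_new_grip in the frame of hook_seat between -0.025 and 0.025 m and z of carrier_new_grip in the frame of hook_seat between -0.007 and 0.007 m and angle between carrier_new's own z axis and vertical below 0.12 rad and contact force between carrier_new and stand above 0.8 N and horizontal distance between bottle_new and carrier_new below 0.012 m and z of bottle_new in the frame of carrier_new below 0.014 m and linear speed of carrier_new below 0.03 m/s and contact force between the fingers and carrier_new below 0.1 N and value of joint keeper above 0.6 rad), for 0.2 s.
4. the keeper is back over the handle (value of joint keeper below 0.2 rad), for 0.1 s.
At the end, for the whole second after the job is handed in: Blue-handled carrier hangs at rest in both hook seats (10 mm fore-aft, 7 mm height, 25 mm along the bar, tilt < 0.12 rad); keeper < 0.2 rad; black-handled carrier upright (0.06 rad) within 30 mm of the mat centre; both bottles standing in their cups; nothing held (all of step 2 and x of carrier_new_grip in the frame of hook_seat between -0.01 and 0.01 m and y of carrier_new_grip in the frame of hook_seat between -0.025 and 0.025 m and z of carrier_new_grip in the frame of hook_seat between -0.007 and 0.007 m and angle between carrier_new's own z axis and vertical below 0.12 rad and contact force between carrier_new and stand above 0.8 N and horizontal distance between bottle_new and carrier_new below 0.012 m and z of bottle_new in the frame of carrier_new below 0.014 m and linear speed of carrier_new below 0.03 m/s and contact force between the fingers and carrier_new below 0.1 N and value of joint keeper below 0.2 rad); the robot touches nothing.
It fails at once if the small tin, the hex keys or the cutters are moved more than 20 mm (distance of any of fuse_tin, hex_keys, cutters from where it was at the start of the episode above 0.02 m).
It fails at once if a carrier is tipped more than about 35 degrees (angle between any of carrier_old, carrier_new's own z axis and vertical above 0.6 rad).
It fails at once if a carrier is dropped on the worktop (underside within 20 mm of it at over 0.45 m/s) ((height (world z) of carrier_old below 0.02 m and linear speed of carrier_old above 0.45 m/s) or (height (world z) of carrier_new below 0.02 m and linear speed of carrier_new above 0.45 m/s)).
It fails at once if a bottle comes out of its carrier (distance between bottle_old and carrier_old above 0.045 m or distance between bottle_new and carrier_new above 0.045 m).
It also fails if it takes over 72 s, if anything falls off the work surface, if the arm or the gripper's body presses on something with over 40 N, if the wrist force passes 120 N, or if a joint passes its speed limit or range.

## Working session

There is one attempt and no reset: what is moved stays moved. The work goes in short steps, each a Python script; the robot and the scene stay as the last script left them, time stands still between calls to the robot, and variables do not carry over. Pictures are saved under pics/ and viewed, about 8 in all and at most 12, crops included, and the job is handed in when it is done.

```bash
mkdir -p pics; python3 - <<'E'
from cell import r, optics
import numpy as np, cv2, pickle
ims={}
for n in("scene","side"):
    d=optics.get_image(n); ims[n]=d
    cv2.imwrite(f"pics/{n}0.png",cv2.cvtColor(d["pixels"],cv2.COLOR_RGB2BGR))
    T=np.linalg.inv(d["camera_from_world"]); print(n,d["fx"],d["cx"],d["cy"],T.round(3).tolist(),(d["depth"]>0).mean())
pickle.dump(ims,open("ims0.pkl","wb"))
print(r.current_t(),r.current_ee_rot(),r.finger_overhang,r.current_opening())
E
```

```text
scene 554.310350929867 311.8621926610955 240.45722856940063 [[0.641, -0.483, 0.596, -0.224], [-0.767, -0.425, 0.481, -0.73], [0.021, -0.766, -0.643, 1.03], [0.0, 0.0, 0.0, 1.0]] 0.995849609375
side 457.98595915454035 314.35631760898315 237.91555062231825 [[0.839, -0.262, 0.476, 0.007], [-0.543, -0.437, 0.717, -0.909], [0.02, -0.86, -0.509, 0.749], [0.0, 0.0, 0.0, 1.0]] 0.9959212239583334
0.1 [ 2.19573391e-01  9.75595846e-01 -5.05264561e-04 -1.24823636e-04] 0.022 1.0017881047390005
```

View pics/scene0.png

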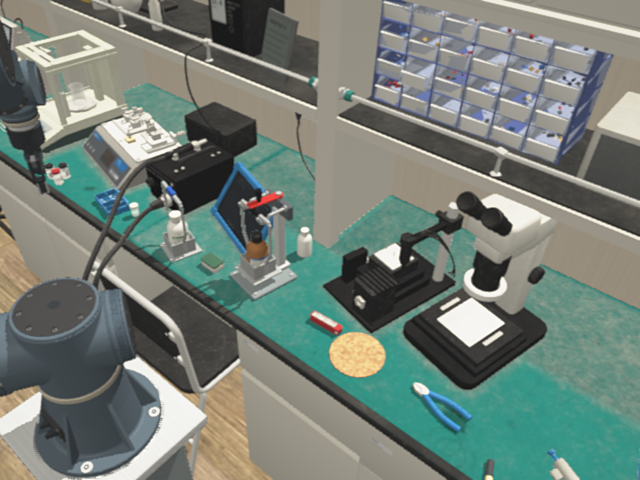

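View pics/side0.png

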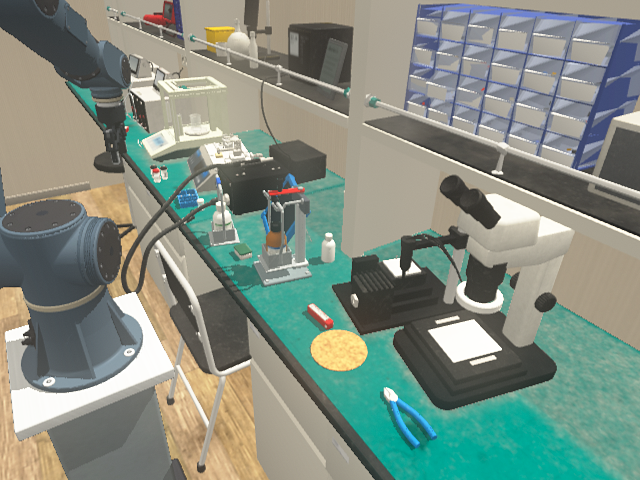

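Scene view: stand at (265,240) with the red keeper at (265,200) and the amber bottle. A carrier with a white bottle and blue grip is at (178,235)/(168,190), the mat at (357,354), cutters at (440,405), hex keys at (326,322) and the tin at (211,264).
White bottle candidates: A (175,222), standing in the carrier, and B (304,242), loose beside the stand. A fits because it sits in the blue-handled carrier; I'll confirm that in a crop and measure it.

```bash
cat > h.py <<'E'
import numpy as np, cv2, pickle
from cell import r, optics
from scipy.spatial.transform import Rotation as R
def world(d):
    v,u=np.mgrid[0:480,0:640]; z=d["depth"]
    P=np.stack([(u-d["cx"])/d["fx"]*z,(v-d["cy"])/d["fy"]*z,z,np.ones_like(z)],-1)
    T=d["T"] if "T" in d else np.linalg.inv(d["camera_from_world"])
    return (P@T.T)[...,:3]
def wrist():
    p=np.array(r.current_tool_pos()); q=r.current_ee_rot(); d=optics.get_image("wrist")
    W=np.eye(4); W[:3,:3]=R.from_quat(q).as_matrix(); W[:3,3]=p
    d["T"]=W@np.array(d["mount"]); return d
def save(d,n): cv2.imwrite(f"pics/{n}.png",cv2.cvtColor(d["pixels"],cv2.COLOR_RGB2BGR))
def hsv(d): return cv2.cvtColor(d["pixels"],cv2.COLOR_RGB2HSV)
def down(yaw): # tool z down, tool y (jaw) along world angle yaw
    y=np.array([np.cos(yaw),np.sin(yaw),0]); z=np.array([0,0,-1.]); x=np.cross(y,z)
    return R.from_matrix(np.stack([x,y,z],1)).as_quat()
E
python3 - <<'E'
from h import *
ims=pickle.load(open("ims0.pkl","rb"))
for n,d in ims.items():
    P=world(d); H=hsv(d); h,s,v=[H[...,i].astype(int) for i in range(3)]
    x,y,z=P[...,0],P[...,1],P[...,2]
    work=(x>.25)&(x<1.)&(y>-.45)&(y<.6)
    M={"red":((h<8)|(h>172))&(s>150)&(v>80)&work,"mat":(h>8)&(h<25)&(s>80)&(v>150)&work&(z<.03),
       "blue_hi":(h>100)&(h<125)&(s>120)&work&(z>.14),"white":(s<40)&(v>150)&work&(z>.01)&(z<.3)&(x<.75),"green":(h>45)&(h<75)&(s>60)&work&(z>.012)&(z<.05),
       "amber":(h>5)&(h<18)&(s>100)&work&(z>.05)&(z<.3),"bluelow":(h>98)&(h<118)&(s>120)&work&(z<.03)}
    for k,m in M.items():
        m=m.astype(np.uint8); c,l,st,ce=cv2.connectedComponentsWithStats(m)
        for i in range(1,c):
            if st[i,4]<25: continue
            q=P[l==i]; print(n,k,st[i].tolist(),"lo",np.percentile(q,3,0).round(3),"med",np.median(q,0).round(3),"hi",np.percentile(q,97,0).round(3))
a=ims["scene"]["pixels"][170:290,140:340]; b=ims["side"]["pixels"][170:290,180:360]
cv2.imwrite("pics/crop1.png",cv2.cvtColor(np.hstack([cv2.resize(a,(400,240)) if 0 else cv2.resize(a,None,fx=4,fy=4,interpolation=2)]),cv2.COLOR_RGB2BGR))
E
```

```text
scene red [247, 193, 36, 16, 204] lo [0.501 0.022 0.243] med [0.54  0.04  0.248] hi [0.579 0.055 0.252]
scene red [311, 316, 31, 17, 131] lo [ 0.491 -0.234  0.007] med [ 0.495 -0.204  0.016] hi [ 0.511 -0.158  0.023]
scene mat [329, 333, 56, 44, 1954] lo [ 0.426 -0.359  0.   ] med [ 0.481 -0.304  0.004] hi [ 0.539 -0.247  0.008]
scene mat [198, 366, 74, 114, 4111] lo [ 0.346  0.01  -0.858] med [ 0.452  0.209 -0.849] hi [ 0.639  0.374 -0.839]
scene mat [179, 390, 20, 17, 115] lo [ 0.46   0.374 -0.858] med [ 0.471  0.413 -0.848] hi [ 0.494  0.464 -0.841]
scene mat [185, 443, 6, 15, 30] lo [ 0.302  0.238 -0.858] med [ 0.324  0.266 -0.849] hi [ 0.334  0.28  -0.843]
scene blue_hi [233, 162, 31, 31, 278] lo [0.657 0.159 0.146] med [0.686 0.248 0.157] hi [0.71  0.311 0.165]
scene blue_hi [166, 186, 9, 10, 46] lo [0.449 0.281 0.196] med [0.457 0.294 0.2  ] hi [0.467 0.314 0.204]
scene white [191, 139, 15, 8, 59] lo [0.697 0.482 0.146] med [0.715 0.492 0.154] hi [0.742 0.515 0.16 ]
scene white [314, 151, 21, 96, 1540] lo [ 0.73  -0.018  0.018] med [0.734 0.008 0.168] hi [0.739 0.036 0.293]
sc
[... 5155 characters left out ...]
ed [ 0.501 -0.19   0.023] hi [ 0.511 -0.16   0.026]
side white [435, 315, 25, 9, 105] lo [ 0.679 -0.419  0.062] med [ 0.706 -0.41   0.068] hi [ 0.734 -0.399  0.07 ]
side white [428, 320, 47, 23, 455] lo [ 0.639 -0.449  0.063] med [ 0.679 -0.436  0.066] hi [ 0.743 -0.415  0.068]
side green [234, 244, 18, 11, 130] lo [0.451 0.146 0.02 ] med [0.468 0.168 0.023] hi [0.486 0.195 0.027]
side amber [266, 231, 15, 16, 197] lo [0.487 0.017 0.101] med [0.499 0.029 0.119] hi [0.515 0.052 0.132]
side bluelow [179, 194, 19, 14, 152] lo [0.414 0.55  0.003] med [0.442 0.563 0.015] hi [0.48  0.594 0.024]
side bluelow [261, 213, 9, 21, 86] lo [0.577 0.22  0.018] med [0.6   0.282 0.025] hi [0.623 0.335 0.03 ]
```

View pics/crop1.png

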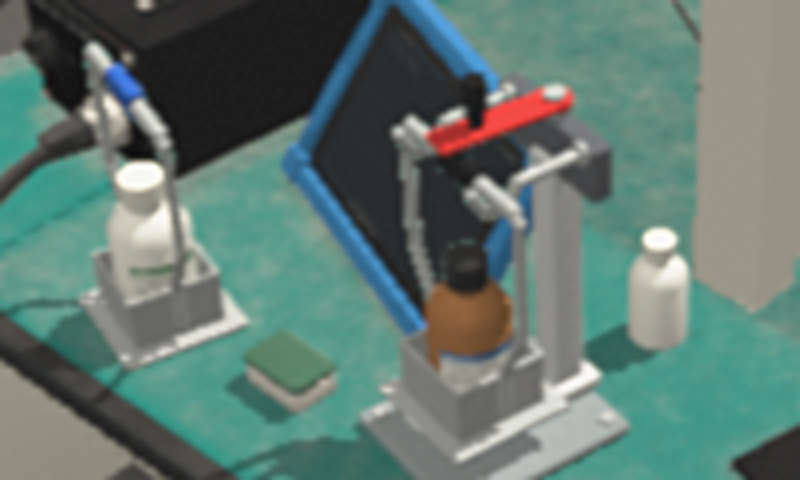

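Crop (4x of scene): bottle A at crop (150,225) is in the carrier with the blue grip at crop (122,82), and its top is at about z 0.12, so the size fits. Loose bottle B at crop (658,290) is only about 0.09 tall, so it is the look-alike. The tin is at (290,370) and the keeper is nearly closed. Next I'll check the hoses, then take wrist views from above.

```bash
python3 - <<'E'
from h import *
ims=pickle.load(open("ims0.pkl","rb"))
for n,pts in {"scene":[(90,270),(110,215),(130,190),(150,170),(175,160),(105,255),(130,220),(150,208),(190,60),(200,120)],"side":[(165,185),(190,165),(140,260),(180,218),(210,210)]}.items():
    P=world(ims[n]); H=hsv(ims[n])
    for u,v in pts:
        w=[(H[b,a,2],b,a) for a in range(u-6,u+7) for b in range(v-6,v+7)]; _,b,a=min(w); print(n,(u,v),P[b,a].round(2))
q0=r.current_q(); 
r.move_linear([0.30,0.42,0.47],vel=.25)
r.move_to([0.43,0.22,0.50],down(np.pi/2)); d=wrist(); save(d,"w1"); pickle.dump(d,open("w1.pkl","wb")); print(d["T"].round(3).tolist(),r.current_t())
r.move_linear([0.43,0.05,0.50],vel=.25); d=wrist(); save(d,"w2"); pickle.dump(d,open("w2.pkl","wb"));print(r.current_t(),r.current_q())
cv2.imwrite("pics/w12.png",cv2.resize(np.hstack([cv2.imread("pics/w1.png"),cv2.imread("pics/w2.png")]),(800,300)))
E
```

```text
scene (90, 270) [0.21 0.37 0.03]
scene (110, 215) [0.36 0.43 0.12]
scene (130, 190) [0.44 0.46 0.16]
scene (150, 170) [0.55 0.54 0.1 ]
scene (175, 160) [0.61 0.49 0.15]
scene (105, 255) [0.29 0.4  0.01]
scene (130, 220) [0.42 0.44 0.04]
scene (150, 208) [0.49 0.44 0.06]
scene (190, 60) [0.74 0.48 0.42]
scene (200, 120) [0.86 0.69 0.09]
side (165, 185) [0.43 0.84 0.  ]
side (190, 165) [0.56 0.81 0.04]
side (140, 260) [ 0.22  0.39 -0.05]
side (180, 218) [ 0.37  0.51 -0.02]
side (210, 210) [0.49 0.44 0.05]
[[0.0, 0.952, 0.307, 0.351], [1.0, -0.0, -0.001, 0.221], [-0.001, 0.307, -0.952, 0.62], [0.0, 0.0, 0.0, 1.0]] 2.2083
3.0917 [ 1.04904137e-02 -1.87469533e-02  1.50389738e+00  3.16216238e-04
  1.65664479e+00 -1.56145599e+00]
```

View pics/w12.png

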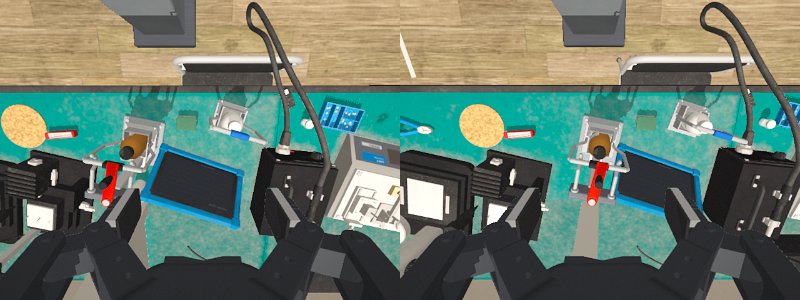

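Wrist views (left w1, right w2, reduced): image right is +y and down is +x. In w2: keeper (597,180), knob (597,190), blue grip (722,135), mat (483,120) and hex keys (520,132). The hoses lie right of the blue carrier at y > 0.4. Now I'll measure in both views.

```bash
python3 - <<'E'
from h import *
def ray(d,uv):
    T=d["T"]; v=T[:3,:3]@np.array([(uv[0]-d["cx"])/d["fx"],(uv[1]-d["cy"])/d["fy"],1]); return T[:3,3],v/np.linalg.norm(v)
def tri(rs):
    A=sum(np.eye(3)-np.outer(v,v) for o,v in rs); b=sum((np.eye(3)-np.outer(v,v))@o for o,v in rs); return np.linalg.solve(A,b)
rays={}
def line(q):
    c=q.mean(0); w,V=np.linalg.eigh(np.cov((q-c)[:,:2].T)); t=(q-c)[:,:2]@V[:,1]; return c,np.arctan2(V[1,1],V[0,1]),t.min(),t.max()
for n in("w1","w2"):
    d=pickle.load(open(n+".pkl","rb")); P=world(d); H=hsv(d); h,s,v=[H[...,i].astype(int) for i in range(3)]
    x,y,z=P[...,0],P[...,1],P[...,2]; work=(x>.3)&(x<.75)&(y>-.45)&(y<.5)&(d["depth"]>.25)
    red=((h<8)|(h>172))&(s>150)&work
    M={"keeper":red&(z>.22),"hex":red&(z<.05),"blue":(h>100)&(h<128)&(s>120)&work&(z>.17)&(x<.55),"mat":(h>8)&(h<25)&(s>80)&(v>120)&work&(z<.02)&(y<-.2),
      "knob":work&(v<70)&(z>.255)&(z<.3)&(x>.45)&(abs(y-.03)<.1),"bar_new":work&(z>.178)&(z<.215)&(x<.53)&(y>.18)&(y<.38),"bar_old":work&(z>.215)&(z<.24)&(x<.53)&(abs(y-.03)<.1),
      "blackgrip":work&(v<75)&(z>.222)&(z<.24)&(abs(y-.03)<.1)&(x<.55),"amber":work&(h>5)&(h<18)&(s>100)&(z>.06)&(z<.2),"plate":work&(z>.225)&(z<.241)&(x>.53)&(x<.66)&(abs(y-.03)<.1)&~red}
    for k,m in M.items():
        m=m.astype(np.uint8); c,l,st,ce=cv2.connectedComponentsWithStats(m)
        if c<2: print(n,k,"none"); continue
        i=1+st[1:,4].argmax(); q=P[(l==i) if "bar" not in k else m>0]; c0,a,lo,hi=line(q)
        print(n,k,len(q),st[i,:4].tolist(),"c",c0.round(4),"ang %.3f len %.3f"%(a,hi-lo),"end",(c0[:2]+lo*np.array([np.cos(a),np.sin(a)])).round(3),(c0[:2]+hi*np.array([np.cos(a),np.sin(a)])).round(3),"z",np.percentile(q[:,2],[5,95]).round(3))
        rays.setdefault(k,[]).append(ray(d,ce[i]))
for k,v in rays.items():
    if len(v)==2: print("tri",k,tri(v).round(4))
E
```

```text
w1 keeper 973 [162, 258, 29, 73] c [0.5381 0.0432 0.2471] ang 2.881 len 0.096 end [0.594 0.028] [0.501 0.053] z [0.244 0.249]
w1 hex 207 [72, 208, 52, 14] c [ 0.4997 -0.1835  0.0151] ang 1.614 len 0.086 end [ 0.502 -0.235] [ 0.498 -0.149] z [0.005 0.022]
w1 blue 316 [369, 208, 30, 18] c [0.4592 0.2956 0.1982] ang 1.292 len 0.038 end [0.454 0.278] [0.465 0.314] z [0.189 0.201]
w1 mat 3873 [2, 167, 73, 70] c [ 0.4816 -0.3027  0.0034] ang 2.447 len 0.131 end [ 0.534 -0.346] [ 0.433 -0.263] z [0.002 0.005]
w1 knob 276 [157, 283, 23, 21] c [0.5269 0.0463 0.2749] ang 1.886 len 0.016 end [0.53  0.037] [0.525 0.052] z [0.26  0.282]
w1 bar_new 834 [336, 199, 93, 33] c [0.4593 0.2945 0.1952] ang 1.282 len 0.127 end [0.442 0.236] [0.478 0.357] z [0.187 0.201]
w1 bar_old 1085 [132, 246, 103, 34] c [0.5118 0.041  0.2286] ang 1.413 len 0.127 end [ 0.502 -0.019] [0.522 0.107] z [0.22  0.237]
w1 blackgrip 69 [163, 258, 10, 11] c [0.5089 0.029  0.2326] ang 2.854 len 0.010 end [0.515 0.027] [0.505 0.03 ] z [0.225 0.236]
w1 amber 994 [193, 214, 43, 40] c [0.5037 0.0547 0.1128] ang 0.859 len 0.058 end [
[... 1083 characters left out ...]
[302, 257, 13, 13] c [0.5093 0.0314 0.2322] ang 1.563 len 0.015 end [0.509 0.024] [0.509 0.038] z [0.223 0.236]
w2 amber 771 [302, 213, 35, 39] c [0.5014 0.0447 0.1175] ang 1.666 len 0.054 end [0.504 0.015] [0.499 0.069] z [0.083 0.13 ]
w2 plate 650 [316, 277, 34, 52] c [0.5741 0.0654 0.234 ] ang 2.766 len 0.071 end [0.598 0.056] [0.532 0.082] z [0.228 0.237]
tri keeper [0.5415 0.0401 0.2406]
tri hex [ 0.5075 -0.2033 -0.0143]
tri blue [0.4601 0.296  0.1959]
tri mat [ 0.4812 -0.3028  0.0032]
tri knob [0.5282 0.044  0.2701]
tri bar_new [0.4619 0.2963 0.1833]
tri bar_old [0.5437 0.003  0.1457]
tri blackgrip [0.5068 0.0317 0.238 ]
tri amber [0.5128 0.0442 0.0816]
tri plate [0.5074 0.0613 0.3439]
```

Findings:
- Stand yaw is about -0.155, and the seat is near (0.513, 0.042).
- The pivot is at (0.583, 0.029), and the keeper is at about 0.115 rad.
- The knob triangulates to (0.528, 0.044, 0.270).
- The blue grip is at (0.460, 0.296, about 0.19), bar angle 1.285.
- The mat centre is at (0.4815, -0.303).

Heights agree with the text. Next I'll open the keeper.

```bash
python3 - <<'E'
from h import *
piv=np.array([.583,.0293]); L=.055
def pose(a): return np.r_[piv+L*np.array([np.cos(a),np.sin(a)]),.2745]
a0=2.87
p=pose(a0); r.move_to(p+[0,0,.1],down(a0-np.pi/2)); r.set_gripper(.55,20)
r.move_linear(p,vel=.15); print(r.current_contact_force(),r.current_tool_pos())
r.set_gripper(0,20); print("open",r.current_opening(),r.current_contact_force())
for a in np.arange(a0-.18,a0-1.40,-.17):
    r.move_linear(pose(a),down(a-np.pi/2),vel=.06); print(round(a0-a,2),np.round(r.current_contact_force(),1))
r.set_gripper(.55); r.move_linear(pose(a)+[0,0,.1],vel=.2)
r.move_to([0.40,0.05,.46],down(-.155)); d=wrist(); save(d,"w3"); pickle.dump(d,open("w3.pkl","wb")); print(r.current_t(),r.current_q())
P=world(d);H=hsv(d);h,s,v=[H[...,i].astype(int) for i in range(3)];x,y,z=np.moveaxis(P,2,0)
ok=(d["depth"]>.2)
def ln(n,m):
    q=P[m]; (cx,cy),(w,hh),an=cv2.minAreaRect(q[:,:2].astype(np.float32)*1000); c=q.mean(0); W,V=np.linalg.eigh(np.cov(q[:,:2].T)); print(n,len(q),"mean",c.round(4),"rect c",cx,cy,w,hh,"ang",np.arctan2(V[1,1],V[0,1]),np.percentile(q[:,2],[5,95]).round(3))
ln("keeper",ok&((h<8)|(h>172))&(s>150)&(z>.22)&(x>.4)&(x<.7)&(z<.26))
ln("knob",ok&(v<70)&(z>.255)&(z<.29)&(x>.5)&(x<.65)&(abs(y-.07)<.06))
ln("grip",ok&(v<80)&(z>.222)&(z<.245)&(x>.48)&(x<.54)&(abs(y-.04)<.06))
ln("plate",ok&(v<110)&(z>.23)&(z<.241)&(x>.55)&(x<.61)&(abs(y-.03)<.08))
E
```

```text
[ 0.0168734  -0.10805535  0.17170649] [0.53043471 0.04408023 0.27535073]
open 0.18706460144297857 [-1.26708649 -0.48499514  5.76174067]
0.18 [-1.2  0.   6. ]
0.35 [-1.   0.2  6.3]
0.52 [-0.5  0.1  5.6]
0.69 [-0.9  0.4  6.4]
0.86 [-0.5  0.9  7.4]
1.03 [-0.9 -0.4  6.6]
1.2 [-1.3  0.1  6.4]
1.37 [-0.7  0.1  7.2]
9.9333 [ 8.88297901e-03 -7.35753419e-02  1.64935120e+00  1.98068509e-05
  1.56771939e+00  1.63617839e-01]
keeper 1975 mean [0.584  0.0709 0.2467] rect c 554.0408935546875 69.31395721435547 94.91156005859375 87.4251708984375 ang 1.485982625045279 [0.245 0.248]
knob 468 mean [0.584  0.0848 0.2759] rect c 585.8759765625 83.8682632446289 14.764931678771973 14.20564079284668 ang -2.5482477966453234 [0.262 0.282]
grip 501 mean [0.5125 0.044  0.2329] rect c 513.4929809570312 43.33245086669922 38.20642852783203 10.532744407653809 ang 1.3681457385045632 [0.225 0.236]
plate 151 mean [0.5725 0.0186 0.2328] rect c 568.7849731445312 25.972692489624023 22.99689483642578 85.97176361083984 ang 1.4469413303477912 [0.23  0.235]
```

View pics/w3.png

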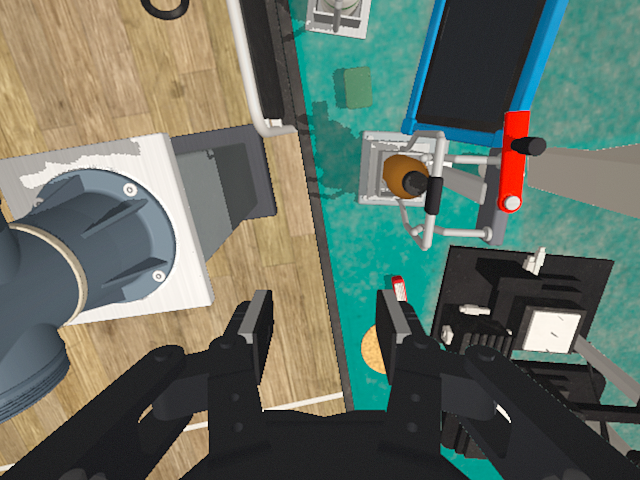

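Keeper open: measured at angle 1.486, which is about 1.5 rad, knob at pixel (530,146). The black grip is free at pixel (433,195), world (0.513, 0.0435). Now the old carrier goes to the mat.

```bash
cat >> h.py <<'E'
def touchdown(z0,zmin,df=2.0,step=.001):
    f0=r.current_contact_force()[2]; p=np.array(r.current_tool_pos()); z=z0
    while z>zmin:
        z-=step; r.move_linear([p[0],p[1],z],vel=.02); f=r.current_contact_force()[2]
        if f-f0>df: break
    print("touch z",z,"f0",round(f0,2),"f",round(f,2)); return z
E
python3 - <<'E'
from h import *
d=pickle.load(open("w3.pkl","rb")); P=world(d); x,y,z=np.moveaxis(P,2,0)
m=(d["depth"]>.2)&(z>.221)&(z<.24)&(abs(x-.513-(y-.0435)*.155)<.013)&(abs(y-.0435)<.065)
q=P[m][:,:2].astype(np.float32); vx,vy,_,_=cv2.fitLine(q,cv2.DIST_HUBER,0,.001,.001).ravel(); yaw=np.arctan2(vy,vx)%np.pi-np.pi/2; print("bar yaw",yaw,len(q))
yaw=float(np.clip(yaw,-.2,-.1)); G=np.array([.513,.0435]); ax=np.array([np.cos(yaw),np.sin(yaw)])
r.set_gripper(.48,60); r.move_to([*G,.33],down(yaw)); r.move_linear([*G,.228],vel=.12)
print(r.current_contact_force()); r.set_gripper(0,60); print("opening",r.current_opening(),r.current_contact_force())
r.move_linear([*G,.267],vel=.06); print(r.current_contact_force())
r.move_linear([*(G-.14*ax),.267],vel=.12)
d=wrist(); save(d,"w4"); s=optics.get_image("scene"); save(s,"s4")
r.move_linear([.4815,-.303,.267],vel=.2); r.move_linear([.4815,-.303,.203],vel=.08)
touchdown(.203,.190); print(r.current_tool_pos(),r.current_t())
s=optics.get_image("scene"); save(s,"s5")
cv2.imwrite("pics/s45.png",np.hstack([cv2.resize(cv2.imread("pics/s4.png")[140:380,150:350],(400,480)),cv2.resize(cv2.imread("pics/s5.png")[180:420,250:450],(400,480))]))
E
```

```text
bar yaw -0.18857443 1510
[-0.59311296  0.02216492  1.05757913]
opening 0.1264474845311663 [1.03387765 0.68166348 5.08267522]
[ 0.24722871 -0.50766116 -3.22908479]
touch z 0.196 f0 -3.33 f 5.94
[ 0.48229429 -0.3034105   0.19705615] 19.2667
```

View pics/s45.png

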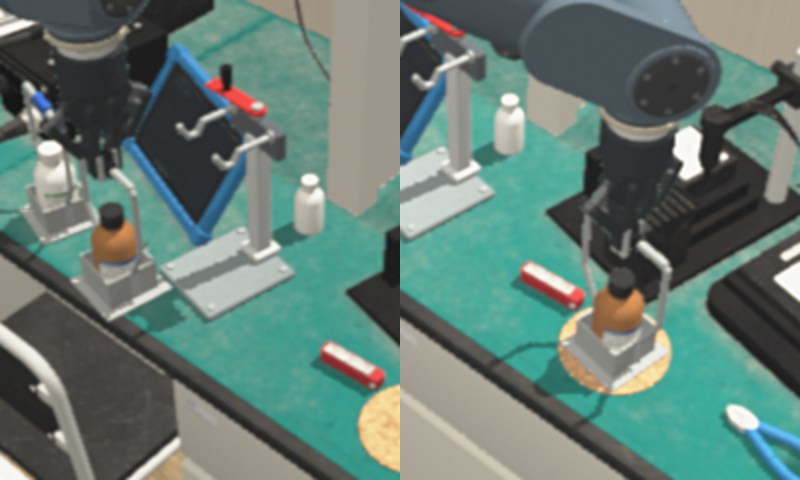

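The carrier is upright in the left panel and stands centred on the mat in the right panel (615,350), with the hex keys untouched. I'll release it and re-measure the bare prongs and the blue grip from the wrist.

```bash
python3 - <<'E'
from h import *
r.set_gripper(.5); p=np.array(r.current_tool_pos()); r.move_linear(p+[0,0,.10],vel=.15)
r.sleep(.2)
V=[]
for i,yy in enumerate((.04,.16)):
    r.move_to([.41,yy,.46],down(-.17)); d=wrist(); save(d,f"w5{i}"); pickle.dump(d,open(f"w5{i}.pkl","wb"))
    P=world(d);H=hsv(d);h,s,v=[H[...,k].astype(int) for k in range(3)];x,y,z=np.moveaxis(P,2,0); ok=d["depth"]>.2
    ang=-.17; ax=np.array([np.cos(ang),np.sin(ang)]); ay=np.array([-ax[1],ax[0]])
    D=P[...,:2]-[.513,.0435]; X=D@ax; Y=D@ay
    for n,sg in(("L",1),("R",-1)):
        m=ok&(z>.215)&(z<.245)&(X>-.03)&(X<.058)&(abs(Y-sg*.038)<.014)&(s<60)
        q=P[m]; Xm=X[m]; vx,vy,cx,cy=cv2.fitLine(q[:,:2].astype(np.float32),cv2.DIST_HUBER,0,.001,.001).ravel()
        a=(np.arctan2(vy,vx)+np.pi/2)%np.pi-np.pi/2
        print(i,"prong",n,len(q),"yaw %.3f"%a,"c",(cx,cy),"Y",np.median(Y[m]).round(4),"tip X",np.percentile(Xm,1).round(4),
          "profile",[(int(b*1000),round(float(np.percentile(q[abs(Xm-b)<.003,2],80)),4)) for b in np.arange(-.02,.05,.005) if (abs(Xm-b)<.003).sum()>3])
    b=ok&(h>100)&(h<128)&(s>120)&(z>.17)&(z<.23)&(x<.52)&(y>.2)
    if b.sum()>20:
        q=P[b]; top=q[q[:,2]>.194]; print("blue",len(q),top.mean(0).round(4),cv2.minAreaRect(top[:,:2].astype(np.float32)*1000)); 
    m=ok&(z>.18)&(z<.21)&(abs(x-.46-(y-.295)*.29)<.012)&(abs(y-.295)<.075); q=P[m]
    if len(q)>50:
        vx,vy,cx,cy=cv2.fitLine(q[:,:2].astype(np.float32),cv2.DIST_HUBER,0,.001,.001).ravel(); print("newbar yaw",np.arctan2(vy,vx)%np.pi-np.pi/2,cx,cy)
    k=ok&((h<8)|(h>172))&(s>150)&(z>.24)&(z<.26)&(x>.5); q=P[k]; W,U=np.linalg.eigh(np.cov(q[:,:2].T)); print("keeper",q.mean(0).round(4),np.arctan2(U[1,1],U[0,1])%np.pi)
print(r.current_t())
E
```

```text
0 prong L 633 yaw -0.199 c (np.float32(0.5396858), np.float32(0.0762286)) Y 0.0367 tip X -0.0184 profile [(-20, 0.2388), (-15, 0.2387), (-9, 0.2355), (-4, 0.2269), (0, 0.2201), (5, 0.2207), (10, 0.2259), (15, 0.2329), (20, 0.2345), (25, 0.2343), (30, 0.2341), (35, 0.2342), (40, 0.2345), (45, 0.2344), (50, 0.2343)]
0 prong R 551 yaw -0.207 c (np.float32(0.5256374), np.float32(0.0023882126)) Y -0.0382 tip X -0.0203 profile [(-20, 0.2385), (-15, 0.2384), (-9, 0.2305), (-4, 0.2232), (0, 0.2205), (5, 0.2225), (10, 0.2287), (15, 0.2338), (20, 0.2344), (25, 0.2344), (30, 0.2344), (35, 0.2341), (40, 0.2343), (45, 0.2341), (50, 0.2345)]
keeper [0.5841 0.0709 0.2469] 1.4909714271798469
1 prong L 528 yaw -0.218 c (np.float32(0.54567045), np.float32(0.076083295)) Y 0.0381 tip X -0.0181 profile [(-20, 0.2375), (-15, 0.2389), (-9, 0.2342), (-4, 0.2266), (0, 0.2204), (5, 0.2203), (10, 0.2265), (15, 0.2327), (20, 0.2342), (25, 0.2346), (30, 0.2342), (35, 0.2341), (40, 0.234), (45, 0.2341), (50, 0.2343)]
1 prong R 483 yaw -0.219 c (np.float32(0.53543335), np.float32(0.0013170679)) Y -0.0372 tip X -0.0174 profile [(-20, 0.2363), (-15, 0.2376), (-9, 0.2293), (-4, 0.2226), (0, 0.2198), (5, 0.2223), (10, 0.2282), (15, 0.2334), (20, 0.2341), (25, 0.2342), (30, 0.2342), (35, 0.2341), (40, 0.2341), (45, 0.2343), (50, 0.234)]
blue 487 [0.4604 0.2963 0.1996] ((460.4857177734375, 296.0421142578125), (39.113426208496094, 11.188125610351562), 73.07291412353516)
newbar yaw -0.28966296 0.46009126 0.2938731
keeper [0.584  0.072  0.2468] 1.4883169038363888
22.8333
```

View pics/w51.png

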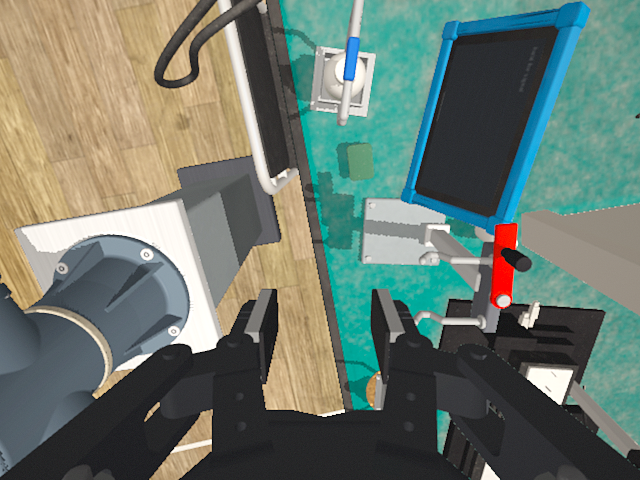

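Bare stand: yaw about -0.203, V seats with lowest top at z 0.220 (bar axis 0.225), mid-seat (0.5145, 0.043). Blue grip at pixel (352,57), world (0.4605, 0.296), yaw -0.29. Now I'll hang the blue carrier.

```bash
python3 - <<'E'
from h import *
S=np.array([.5145,.043]); yaw=-.203; ax=np.array([np.cos(yaw),np.sin(yaw)]); N=np.array([.4605,.296]); yn=-.29
r.move_to([*N,.30],down(yn)); r.move_linear([*N,.193],vel=.12); print(r.current_contact_force())
r.set_gripper(0,60); print("opening",r.current_opening(),r.current_contact_force())
r.move_linear([*N,.267],vel=.08); print(r.current_contact_force())
r.move_linear([*(S-.14*ax),.267],down(yaw),vel=.15)
r.move_linear([*(S-.05*ax),.267],vel=.1); d=optics.get_image("scene"); 
r.move_linear([*S,.267],vel=.06); print(r.current_contact_force(),r.current_tool_pos())
e=optics.get_image("side"); a,b=d["pixels"][140:300,170:330],e["pixels"][140:300,200:360]
r.move_linear([*S,.234],vel=.05); print(r.current_contact_force())
touchdown(.234,.2255,df=2.0); print(r.current_contact_force(),r.current_tool_pos(),r.current_t())
f=optics.get_image("scene")["pixels"][140:300,170:330]
cv2.imwrite("pics/hang.png",cv2.cvtColor(cv2.resize(np.hstack([a,b,f]),(798,266)),cv2.COLOR_RGB2BGR))
E
```

```text
[-0.757175    0.47323153 -0.13052463]
opening 0.1314871674692635 [-0.94169849 -0.47077869  4.55117423]
[-0.57316877 -0.51111463 -4.57055566]
[ 0.86193143  0.06466141 -3.77926358] [0.51423208 0.04306517 0.26693428]
[ 0.73681946 -0.26089748 -4.35865045]
touch z 0.228 f0 -4.36 f -0.1
[-2.49875109 -0.71159041 -0.09912483] [0.51481113 0.04301609 0.22832581] 32.3917
```

View pics/hang.png

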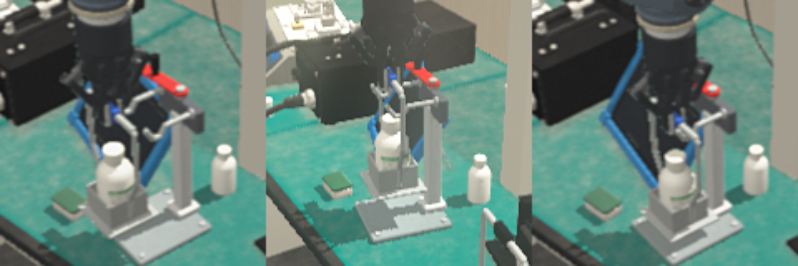

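The blue carrier went in over the tips, and contact came at TCP z 0.228 (bar axis 0.225), as expected. I'll release it and check from the wrist before closing the keeper.

```bash
python3 - <<'E'
from h import *
r.set_gripper(.45); p=np.array(r.current_tool_pos()); print(r.current_contact_force()); r.move_linear(p+[0,0,.11],vel=.12)
r.move_to([.41,.05,.46],down(-.17)); r.sleep(.3); d=wrist(); save(d,"w6")
P=world(d);H=hsv(d);h,s,v=[H[...,k].astype(int) for k in range(3)];x,y,z=np.moveaxis(P,2,0); ok=d["depth"]>.2
yaw=-.203; ax=np.array([np.cos(yaw),np.sin(yaw)]); ay=np.array([-ax[1],ax[0]])
b=ok&(h>100)&(h<128)&(s>120)&(z>.2)&(z<.25)&(abs(x-.51)<.04)&(abs(y-.04)<.06); q=P[b]; t=q[q[:,2]>.229]
(cx,cy),_,_=cv2.minAreaRect(t[:,:2].astype(np.float32)*1000); D=np.array([cx,cy])/1000-[.5145,.043]
print("grip",len(q),t.mean(0).round(4),"in seat frame",D@ax,D@ay,"top z",np.percentile(q[:,2],[50,90]))
Db=P[...,:2]-[.5145,.043]; X=Db@ax; Y=Db@ay
for sg in(1,-1):
    m=ok&(abs(X)<.012)&(abs(Y-sg*.055)<.006)&(z>.21)&(z<.25); print("bar end",sg,m.sum(),X[m].mean().round(4),np.percentile(z[m],85).round(4))
m=ok&(v>140)&(s<60)&(z>.14)&(z<.17)&(abs(X)<.06)&(abs(Y)<.05); print("cap",m.sum(),X[m].mean(),Y[m].mean(),np.percentile(z[m],90))
k=ok&((h<8)|(h>172))&(s>150)&(z>.24)&(z<.26)&(x>.5); q=P[k]; W,U=np.linalg.eigh(np.cov(q[:,:2].T)); print("keeper",q.mean(0).round(4),np.arctan2(U[1,1],U[0,1])%np.pi)
m=ok&(v<70)&(z>.255)&(z<.29)&(x>.5)&(x<.65)&(abs(y-.07)<.06); print("knob",np.array(cv2.minAreaRect(P[m][:,:2].astype(np.float32)*1000)[0]),r.current_t())
E
```

```text
[-0.11251563  0.36616997  0.33058658]
grip 539 [0.5137 0.0444 0.2341] in seat frame -0.000478774827324491 0.0005074463190146749 top z [0.23401901 0.23537314]
bar end 1 133 -0.0009 0.2296
bar end -1 90 -0.001 0.2296
cap 645 0.012754266188319008 0.0007954325746674738 0.15910468758566065
keeper [0.5841 0.0712 0.2469] 1.488890914009475
knob [586.14404297  84.24343109] 34.9167
```

The carrier is seated: grip within 1 mm of the seat in x and y, top z 0.235, bar level. Now I'll close the keeper.

```bash
python3 - <<'E'
from h import *
piv=np.array([.582,.0293]); L=.055
def pose(a): return np.r_[piv+L*np.array([np.cos(a),np.sin(a)]),.2745]
a0=1.489; p=pose(a0); r.set_gripper(.55,20); r.move_to(p+[0,0,.09],down(a0-np.pi/2)); r.move_linear(p,vel=.12)
print(r.current_contact_force()); r.set_gripper(0,20); print("open",r.current_opening(),r.current_contact_force())
for a in np.linspace(a0,2.88,9)[1:]:
    r.move_linear(pose(a),down(a-np.pi/2),vel=.06); f=np.array(r.current_contact_force()); print(round(a,2),f.round(1))
    if np.hypot(*f[:2])>15: break
r.set_gripper(.55); r.move_linear(pose(a)+[0,0,.1],vel=.15)
r.move_to([.41,.05,.46],down(-.17)); r.sleep(.3); d=wrist(); save(d,"w7")
P=world(d);H=hsv(d);h,s,v=[H[...,k].astype(int) for k in range(3)];x,y,z=np.moveaxis(P,2,0); ok=d["depth"]>.2
k=ok&((h<8)|(h>172))&(s>150)&(z>.24)&(z<.26)&(x>.45); q=P[k]; W,U=np.linalg.eigh(np.cov(q[:,:2].T)); a=np.arctan2(U[1,1],U[0,1])%np.pi; print("keeper",q.mean(0).round(4),a,"joint",np.pi-.203-a)
Db=P[...,:2]-[.5145,.043]; yaw=-.203; ax=np.array([np.cos(yaw),np.sin(yaw)]); X=Db@ax; Y=Db@[-ax[1],ax[0]]
for sg in(1,-1):
    m=ok&(abs(X)<.012)&(abs(Y-sg*.055)<.006)&(z>.21)&(z<.24); print("bar end",sg,m.sum(),X[m].mean().round(4),np.percentile(z[m],85).round(4))
e=optics.get_image("side"); save(e,"side7"); c=optics.get_image("scene")
P=world(c); x,y,z=np.moveaxis(P,2,0); H=hsv(c); h,s,v=[H[...,k].astype(int) for k in range(3)]
m=(z>.192)&(z<.215)&(abs(x-.48)<.09)&(abs(y+.3)<.09); print("old grip",m.sum(),cv2.minAreaRect(P[m][:,:2].astype(np.float32)*1000),z[m].mean(),r.current_t())
A=e["pixels"][160:400,200:460]; cv2.imwrite("pics/final.png",cv2.cvtColor(cv2.resize(A,None,fx=2.4,fy=2.4),cv2.COLOR_RGB2BGR))
E
```

```text
[-0.37242411 -0.54215439 -0.19776903]
open 0.175277987306977 [-0.02731902  0.26968967  4.47046197]
1.66 [-0.4  0.5  5.3]
1.84 [-0.7 -1.3  5.9]
2.01 [-0.4 -1.2  5.9]
2.18 [ 1.2 -1.5  5.8]
2.36 [ 0.8 -2.5  5.1]
2.53 [ 3.2 -2.9  6.2]
2.71 [ 2.3 -2.1  5.5]
2.88 [ 2.8 -2.9  5. ]
keeper [0.5431 0.0408 0.247 ] 2.884597497054804 joint 0.05399515653498943
bar end 1 129 -0.0008 0.2295
bar end -1 92 -0.0009 0.2299
old grip 283 ((480.1529541015625, -303.39654541015625), (118.94388580322266, 13.83406925201416), 81.09245300292969) 0.19895770315518962 42.8833
```

View pics/final.png

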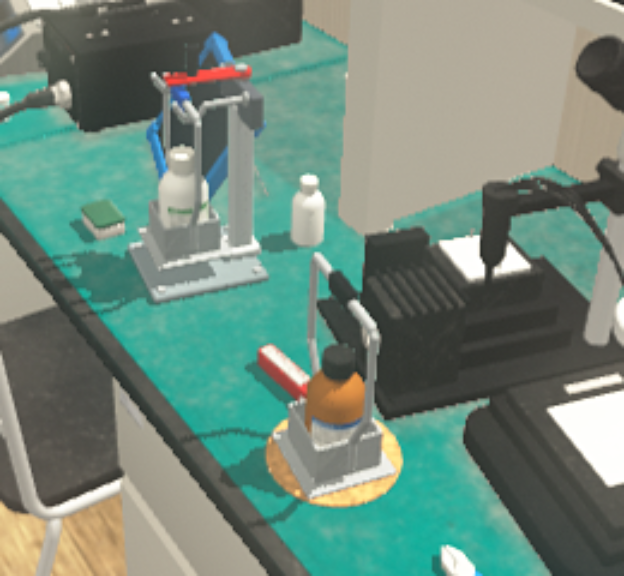

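The final view shows the blue carrier hanging with the keeper over it at (205,75), the amber carrier upright on the mat at (335,450), and the tin and hex keys in place. The arm is clear.

```bash
python3 -c "
from cell import r
r.hand_in(); print(r.current_t())"
```

```text
the job is handed in; nothing more can be done
the job is handed in; nothing more can be done
```

The bottle changeover is done and handed in at about 43 s of the 72 s allowed; `hand_in` gives no verdict. I swung the keeper open to about 1.45–1.5 rad and set the black-handled carrier on the mat. I then hung the blue-handled carrier on both hooks and closed the keeper.

What the last checks showed:
- **Blue carrier:** before closing, the grip was about 0.5 mm from the seat point in both directions. After closing, both bar ends were still level and about 1 mm from the seat line.
- **Keeper:** about 0.05 rad.
- **Black carrier:** upright in the picture, its bar about 1–2 mm from the mat centre.
- **Bottles:** both standing in their cups.
- **Bystanders:** the tin and hex keys look unmoved in the picture. The cutters are mostly outside that last crop, but nothing went near them.
- **Robot:** clear of everything.

Two readings disagreed with others:
- **Stand angle:** the first estimate from the hanging bar was -0.155 rad, and the bare prongs gave -0.20. I hung the blue carrier using -0.203.
- **White cap:** it read 13 mm off along the stand's x axis. I put this down to the bar hiding part of the cap and did not measure it again; in the picture the bottle stands normally in its cup.

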